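# Load slugs onto a spring scale up to the set bracket

### The job

Bring the spring scale to its set weight: push steel slugs off the loading shelf onto the pan, choosing large and small ones so that in the end the needle comes to rest between the two prongs of the bracket on the dial rim. Slide the slugs, do not lift them (so one too many cannot be taken back); every slug must end flat, either wholly on the pan or still wholly on the shelf. Do not turn the bracket or let a slug fall off the scale, and leave the other things on the table where they are.

Things in the scene. Friction and masses are not known exactly. Their poses are not given: they have to be found in the camera images.
- scale: Spring scale with a loading shelf in front, fixed to the table, parts listed below; x -151 to 225 mm, 222 mm wide. Origin on the table top under the gap between shelf and pan, midway across; x points from the shelf over the pan to the dial (away from the robot, turned 0.12 to 0.40 rad to the left), y left, z up.
- shelf_edge (a point): Middle of the shelf's far edge, 75 mm above the scale's origin, axes as the scale. Shelf: level plate reaching 150 mm from here towards the robot, 222 mm wide, near end open; 3 mm thick, 6 mm high ribs divide it into four straight lanes along the scale's x, centre lines at y = -81, -27, 27, 81 mm. A slug pushed until its rear passes this edge drops flat onto the pan.
- pan_mid (a point): Middle of the pan floor. Pan: steel tray just past the shelf, all four lanes lead to it; x from 2 to 102 mm of the scale, 222 mm wide, 10 mm rims at far side and ends, open to the shelf. Floor 2 mm below the shelf when empty; sinks 9.8 mm per kg (at most 16 mm), wherever the slugs stand.
- dial_centre (a point): Centre of the round white dial, 170 mm across, behind the pan (x = 175, z = 160 mm from the scale's origin), facing the robot, tilted 30 deg upward; its top is 235 mm above the table.
- needle (a joint): Angle (rad) of the dial's black needle: 0 with the pan empty, growing clockwise as the pan sinks, 1.87 rad per kg. Zero lies 60 deg left of the dial's top; ticks every 0.30 rad from 0 to 2.1: a small slug is worth about one tick step, a large one about two. Settles within 0.5 s.
- set_bracket (a joint): Angle (rad), on the needle's scale, of the middle of the set bracket: a dark wire bracket on the dial's rim with two prongs pointing inward, inner sides 0.245 rad before and after the middle. Starts between 0.95 and 1.5 and must stay there; held by friction only.
- needle_tip (a point): Tip of the needle, 66 mm from the dial's centre.
- set_mark (a point): Point midway between the two prongs, 66 mm from the dial's centre, where the tip of a needle in the middle of the bracket would stand.
- slug_large_1: Large steel slug: solid disc, 44 mm diameter, 28 mm high, bare steel; nominally 330 g (0.62 rad on the dial), each up to 12 % lighter or heavier. Origin at the centre of its underside, z up. Starts flat in one of the four lanes of the shelf (which lane varies).
- slug_large_2: Large steel slug: solid disc, 44 mm diameter, 28 mm high, bare steel; nominally 330 g (0.62 rad on the dial), each up to 12 % lighter or heavier. Origin at the centre of its underside, z up. Starts flat in one of the four lanes of the shelf (which lane varies).
- slug_small_1: Small steel slug: solid disc, 36 mm diameter, 20 mm high, bare steel; nominally 160 g (0.30 rad on the dial), each up to 12 % lighter or heavier. Origin at the centre of its underside, z up. Starts flat in one of the four lanes of the shelf (which lane varies).
- slug_small_2: Small steel slug: solid disc, 36 mm diameter, 20 mm high, bare steel; nominally 160 g (0.30 rad on the dial), each up to 12 % lighter or heavier. Origin at the centre of its underside, z up. Starts flat in one of the four lanes of the shelf (which lane varies).
- dose_cup: Bystander: small clear plastic cup, 51 mm across, 35 mm high, on the table left of the shelf. Origin at the centre of its underside.
- roller: Bystander: pale paint-roller sleeve, 101 x 43 x 41 mm, lying on the table right of the shelf. Origin at its underside, midway; its length is along its x.
- sanding_block: Bystander: dark sanding block, 62 x 115 x 31 mm, on the table at the right front. Origin at the centre of its underside.
Mind the look-alikes: they are no part of the job. Leave any turquoise or yellow look-alike of the slug_large_2 alone.

How it is judged:
By the outcome, as a careful person would: the job done as asked, in the order asked, and still so for the second after the job is handed in, with the robot touching nothing.
It also fails if it takes over 61 s, if anything falls off the work surface, if the arm or the gripper's body presses on something with over 40 N, if the wrist force passes 120 N, or if a joint passes its speed limit or range.

### The arm

A 6-joint arm with a two-finger parallel gripper is mounted at the origin on a cart in front of the work surface, level with it; the furniture and walls round the work are solid. World frame = base frame: x ahead of the robot, y to its left, z up, the work surface at z = 0. Lengths are in m, angles in degrees, forces in N, time in s.
With the tool pointing down it reaches from about 0.275 to 0.825 m from the base axis. Payload 5.2 kg.
Tool frame: the origin (TCP) lies midway between the tips of the shut fingers; the grasp point (between the pads) lies 19 mm behind it; y points along the fingers, x is the direction in which the jaws open and shut, and the axes are right-handed (so a half turn about y gives the same grasp; the last joint's range is limited). The gripper opens to 93 mm and grips with 3 to 60 N. Pads are 15 mm wide; open, the fingers measure 128 mm over their backs; the gripper's body (75 mm by 188 mm) begins 65 mm behind the grasp point.
Start: joints at [62.407, 14.817, 87.949, -0, 77.235, -11.62], TCP at [0.151, 0.529, 0.219] pointing down, gripper open.
Joint ranges: [-179.93, 179.93], [-52.35, 119.4], [10.71, 147.94], [-69.91, 249.91], [12.55, 155.21], [-178.61, 178.61]. Speed limits (degrees/s): [147.25, 147.25, 180, 180, 180, 180].

### API

Orientations are given as [roll, pitch, yaw] about the fixed x, y, z axes, in that order (R = Rz(yaw) Ry(pitch) Rx(roll)).
In Python, from plant import bot gives the robot as it stands. The module is installed in compiled form; this text tells all that it offers.
- The arm moves only by the tool play_rows, never from a script. Its argument "commands" is a list of rows, each an object with "offset": the shift along the tool's x, y, z as a fraction of full scale, a list of three; "roll": the turn about the tool's y as a fraction of full scale. In form: [{"offset": [tx, ty, tz], "roll": roll}, ...]. A call has 1 to 10 rows; each row is the pose to reach, as a shift and turn from the pose measured when the call began, along the tool's axes at that moment; what a row does not reach only later rows make up. Full scale, the value 1, is 50 cm for a shift and 90 degrees for a turn. A row lasts 1/12 s, in which the tool goes at most 41.7 mm and 7.16 degrees, less where a joint would pass 70% of its speed; a pose out of reach is approached as far as the arm can. A call with a number of a shift or a turn outside -1 to 1 is refused whole. A call with a gripper value outside its range is refused whole. "fingers" is the closure, from -1 (fully open) to 1 (shut), set as the call begins (left out, the last holds). The fingers move at their own pace and stop on an object; the grip force is fixed at half the most. Time passes only in rows, so rows that repeat a pose let the fingers close. It gives the time, the measured TCP pose, the force and the opening at its end, in the units of the state.
- bot.read_state(): the state, without advancing time (a new reading comes with each control period).
- bot.snapshot(name): name is "side" or "top"; returns the picture (420x560x3 uint8, red, green, blue); there is no depth.
- bot.get_calibration(name): a dict with "camera_matrix" (3x3 intrinsics, pixels), "world_from_camera" (4x4, takes a point from camera to world coordinates). Camera axes: x right, y down, z forward; pixel columns grow to the right and rows downward; lengths in m; the calibration is good to about 2 mm. A picture is of the moment at which its call begins. get_calibration takes no time and is no camera call.
- bot.close_job(): hands the job in, once; it reports no verdict.
The state is a dict: "t": time; "joint_pos": joint angles; "joint_vel": joint speeds; "tau": joint torques, N m; "tcp_pos": TCP position; "tcp_rot": TCP orientation; "wrist_force": force on the tool from outside, world axes, zero at the start; "torque": the same for the moment, N m; "finger_gap": finger opening in m.
Only numpy, scipy, OpenCV 4.12 (cv2) and the standard library are available. Lean on these libraries where they do the work, as an engineer would, in place of code of your own. Each camera call takes 0.05 s, during which the arm holds its last target.

## Working session

There is one attempt and no reset: what is moved stays moved. The work goes in short steps, Python scripts to look and compute and a tool call to move; the robot and the scene stay as the last step left them, time stands still between calls to the robot, and variables do not carry over. Pictures are saved under pics/ and viewed, and the job is handed in when it is done.

Besides the shell and the picture viewer there is one more tool, called after "Emit:" by a JSON object that holds its "name" and its "arguments", one argument or row to a line. play_rows: Moves the arm, as the interface text tells. Its arguments: {"type":"object","properties":{"commands":{"type":"array","items":{"type":"object","properties":{"offset":{"type":"array","items":{"type":"number","minimum":-1,"maximum":1}},"roll":{"type":"number","minimum":-1,"maximum":1}}}},"fingers":{"type":"number"}},"required":["commands"]}

```bash
mkdir -p pics
python3 - <<'E'
from plant import bot
import cv2
s=bot.read_state()
for k,v in s.items(): print(k,v)
for n in("side","top"):
    im=bot.snapshot(n); cv2.imwrite(f"pics/{n}0.png",im[:,:,::-1])
    c=bot.get_calibration(n); print(n,c)
E
```

```text
t 0.0
joint_pos [ 6.24074681e+01  1.48596447e+01  8.80101416e+01  1.15253233e-03
  7.72343755e+01 -1.16183845e+01]
joint_vel [ 0.00962204  0.02934612  0.07602535  0.02773087 -0.01087049  0.03189453]
tau [-4.53167650e-05 -4.37310040e+01 -2.84000480e+01  7.17364694e-02
  4.14153608e-02 -1.58131888e-04]
tcp_pos [0.15106693 0.52828726 0.21782065]
tcp_rot [-89.97792204   0.10180131  74.02561647]
wrist_force [ 0.97140591 -0.05661752 -0.93340241]
torque [-0.02455907  0.01156992 -0.00200888]
finger_gap 0.09288322848051428
side {'camera_matrix': array([[438.76483172,   0.        , 278.360597  ],
       [  0.        , 438.76483172, 209.76681374],
       [  0.        ,   0.        ,   1.        ]]), 'world_from_camera': array([[-0.99959648, -0.02834961, -0.00178095,  0.50315769],
       [-0.01224761,  0.48671828, -0.87347313,  1.05614757],
       [ 0.02562944, -0.87309886, -0.4868691 ,  0.66564091],
       [ 0.        ,  0.        ,  0.        ,  1.        ]])}
top {'camera_matrix': array([[417.65390227,   0.        , 280.24137584],
       [  0.        , 417.65390227, 214.20104597],
       [  0.        ,   0.        ,   1.        ]]), 'world_from_camera': array([[ 0.00867381, -0.99400319,  0.10900656,  0.38226093],
       [-0.99995937, -0.00888956, -0.00149345,  0.06074267],
       [ 0.00245351, -0.10898917, -0.99403991,  1.28303897],
       [ 0.        ,  0.        ,  0.        ,  1.        ]])}
```

View pics/side0.png

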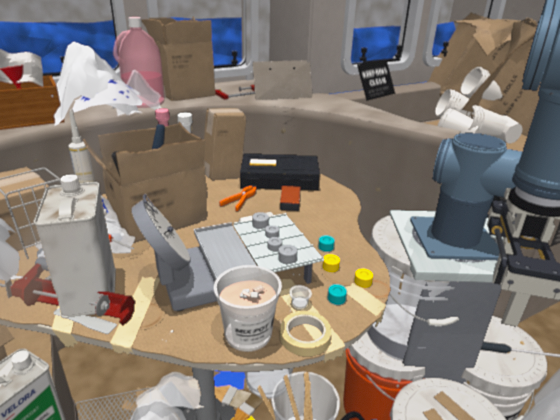

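View pics/top0.png

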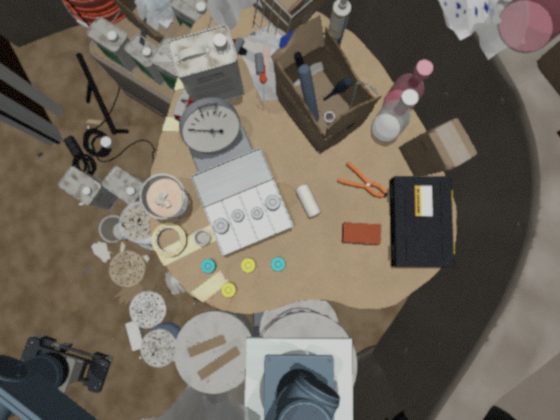

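Run:
```python
import cv2
t=cv2.imread("pics/top0.png"); s=cv2.imread("pics/side0.png")
cv2.imwrite("pics/topA.png",cv2.resize(t[90:290,140:340],None,fx=3,fy=3,interpolation=cv2.INTER_CUBIC))
cv2.imwrite("pics/topdial.png",cv2.resize(t[90:170,170:255],None,fx=7,fy=7,interpolation=cv2.INTER_CUBIC))
cv2.imwrite("pics/sideA.png",cv2.resize(s[185:335,130:390],None,fx=3,fy=3,interpolation=cv2.INTER_CUBIC))
```

```text
(no output)
```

View pics/topA.png

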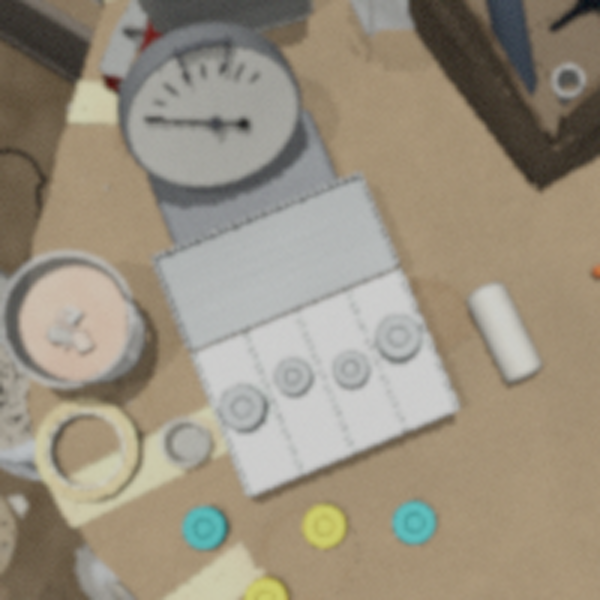

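View pics/topdial.png

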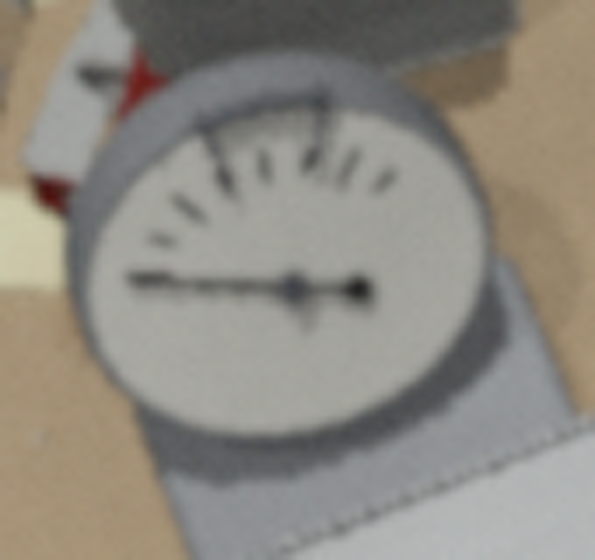

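View pics/sideA.png

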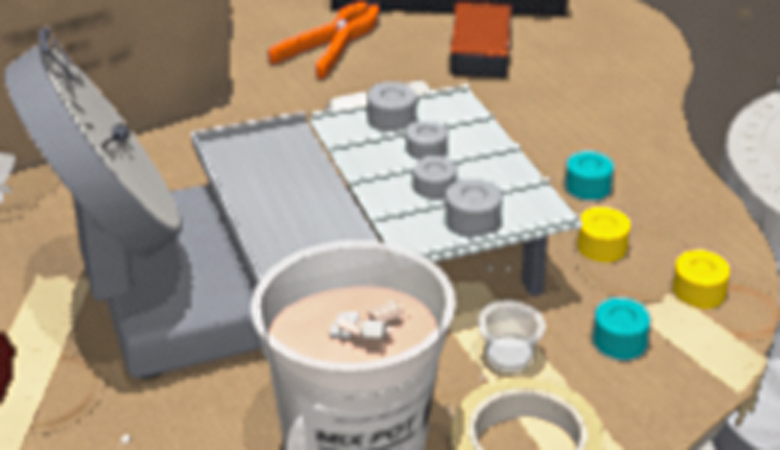

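```bash
cat > h.py <<'E'
import numpy as np, cv2
from plant import bot
def ray(n,uv,z):
    c=bot.get_calibration(n);K=c["camera_matrix"];T=c["world_from_camera"]
    d=T[:3,:3]@np.linalg.solve(K,[uv[0],uv[1],1.]);o=T[:3,3]
    return o+d*(z-o[2])/d[2]
def proj(n,p):
    c=bot.get_calibration(n);K=c["camera_matrix"];T=c["world_from_camera"]
    q=T[:3,:3].T@(np.asarray(p)-T[:3,3]);q=K@q;return q[:2]/q[2]
E
cat > m.py <<'E'
from h import *
P=lambda a:(a[0]/3+140-1/3,a[1]/3+90-1/3)
c={k:ray("top",P(v),.075)[:2] for k,v in dict(fl=(194,349),fr=(403,270),nl=(250,495),nr=(457,410)).items()}
print(c)
print("width",np.linalg.norm(c['fl']-c['fr']),np.linalg.norm(c['nl']-c['nr']),"len",np.linalg.norm(c['fl']-c['nl']),np.linalg.norm(c['fr']-c['nr']))
x=(c['fl']+c['fr']-c['nl']-c['nr']);y=(c['fl']+c['nl']-c['fr']-c['nr'])
a1=np.arctan2(x[1],x[0]);a2=np.arctan2(-y[0],y[1]);print("yaw",a1,a2)
yaw=(a1*.4+a2*.6)
R=np.array([[np.cos(yaw),-np.sin(yaw)],[np.sin(yaw),np.cos(yaw)]])
ctr=sum(c.values())/4; print("origin from ctr",ctr+R@[.0755,0], (c['fl']+c['fr'])/2)
O=ctr+R@[.0755,0]; np.savez("scale.npz",O=O,R=R,yaw=yaw)
for n,uv,h in (("L_a",(243,407),.103),("S_a",(294,376),.095),("S_b",(351,369),.095),("L_b",(398,337),.103)):
    p=ray("top",P(uv),h)[:2]; print(n,p,R.T@(p-O))
# project dial ticks
th=np.radians(30)
C3=np.r_[O+R@[.175,0],.160]
ex=np.r_[R@[1,0],0];ey=np.r_[R@[0,1],0];ez=np.array([0,0,1.])
up=np.sin(th)*ex+np.cos(th)*ez  # dial facing -x tilted up: plane top leans away
def dial(a,r):
    b=np.pi/3-a # left of top
    return C3+r*(np.cos(b)*up+np.sin(b)*ey)
if __name__=="__main__":
    t=cv2.imread("pics/top0.png");k=7
    im=cv2.resize(t[90:170,170:255],None,fx=k,fy=k,interpolation=cv2.INTER_CUBIC)
    for a in np.arange(0,2.2,.3):
      for r in(.055,.066,.08):
        u=proj("top",dial(a,r)); cv2.circle(im,tuple(int((u[i]-[170,90][i]+.5)*k) for i in(0,1)),2,(0,0,255),-1)
    cv2.imwrite("pics/dialproj.png",im)
    im=t.copy();im=cv2.resize(t[90:290,140:340],None,fx=3,fy=3,interpolation=cv2.INTER_CUBIC)
    for yy in(-.081,-.027,.027,.081):
      for xx in(-.15,0,.1):
        u=proj("top",np.r_[O+R@[xx,yy],.075]);cv2.circle(im,(int((u[0]-139.5)*3),int((u[1]-89.5)*3)),3,(0,0,255),-1)
    cv2.imwrite("pics/chk.png",im)
E
python3 m.py
```

```text
{'fl': array([0.53680237, 0.28038113]), 'fr': array([0.61657774, 0.07813838]), 'nl': array([0.3960982 , 0.22265938]), 'nr': array([0.47963744, 0.02451311])}
width 0.21740800319283224 0.21503662333922124 len 0.15208373655054702 0.14706568647710752
yaw 0.38140409975644846 0.38728936889831456
origin from ctr [0.57725406 0.17977318] [0.57669006 0.17925975]
L_a [0.47842853 0.22746723] [-0.07368467  0.08131283]
S_a [0.50915358 0.18070932] [-0.06276555  0.0264393 ]
S_b [0.5163561  0.12647297] [-0.07645579 -0.02653272]
L_b [0.54645902 0.08182102] [-0.06532249 -0.07922078]
```

```bash
python3 -c "
import cv2,numpy as np
a=cv2.imread('pics/dialproj.png');b=cv2.imread('pics/chk.png')
a=cv2.resize(a,(400,376));b=cv2.resize(b,(400,400))
cv2.imwrite('pics/both.png',np.hstack([np.vstack([a,np.zeros((24,400,3),np.uint8)]),b]))"
```

```text
(no output)
```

View pics/both.png

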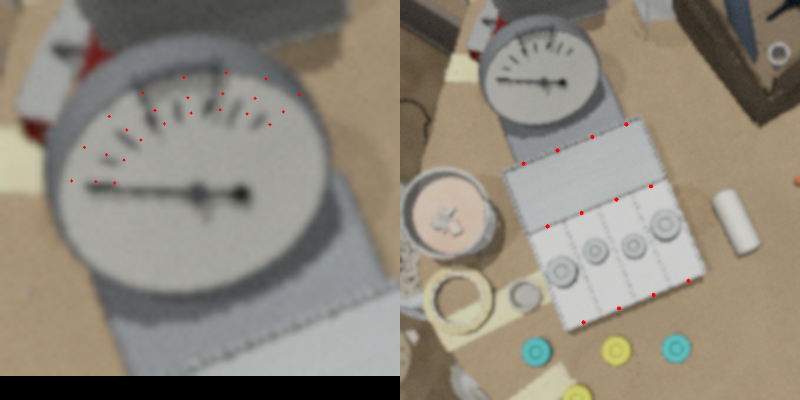

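Run:
```python
from m import *
def tri(a,b):
    A=[];B=[]
    for n,uv in(("top",a),("side",b)):
        c=bot.get_calibration(n);T=c["world_from_camera"];d=T[:3,:3]@np.linalg.solve(c["camera_matrix"],[*uv,1.]);d/=np.linalg.norm(d)
        M=np.eye(3)-np.outer(d,d);A.append(M);B.append(M@T[:3,3])
    p=np.linalg.solve(sum(A),sum(B));return p
p=tri((162.3,195.5),(130+353/3,185+297/3));print("pot rim",p,R.T@(p[:2]-O))
# bracket prong angles on dial plane (px in 7x crop)
nrm=np.cos(th)*-ex+np.sin(th)*ez
c=bot.get_calibration("top");T=c["world_from_camera"]
def ang(u7,v7):
    uv=(u7/7+170-.43,v7/7+90-.43)
    d=T[:3,:3]@np.linalg.solve(c["camera_matrix"],[*uv,1.]);o=T[:3,3]
    q=o+d*(nrm@(C3-o))/(nrm@d)-C3;return q@up,q@ey
piv=np.array(ang(294,287));print("pivot",piv)
for nm,uv in dict(tip=(130,279),t3=(160,240),t6=(187,207),pr1=(230,188),pr1o=(205,125),t12=(265,168),pr2=(312,165),pr2o=(323,97),t18=(348,168),t21=(385,180)).items():
    q=np.array(ang(*uv)); 
    for z in (0*piv,piv): print(nm,"r %.3f a %.3f"%(np.hypot(*(q-z)),np.pi/3-np.arctan2(*(q-z)[::-1])),end=" | ")
    print()
```

```text
{'fl': array([0.53680237, 0.28038113]), 'fr': array([0.61657774, 0.07813838]), 'nl': array([0.3960982 , 0.22265938]), 'nr': array([0.47963744, 0.02451311])}
width 0.21740800319283224 0.21503662333922124 len 0.15208373655054702 0.14706568647710752
yaw 0.38140409975644846 0.38728936889831456
origin from ctr [0.57725406 0.17977318] [0.57669006 0.17925975]
L_a [0.47842853 0.22746723] [-0.07368467  0.08131283]
S_a [0.50915358 0.18070932] [-0.06276555  0.0264393 ]
S_b [0.5163561  0.12647297] [-0.07645579 -0.02653272]
L_b [0.54645902 0.08182102] [-0.06532249 -0.07922078]
pot rim [0.5575491  0.38883842 0.1284324 ] [0.06024081 0.20116561]
pivot [-0.00108641  0.00625133]
tip r 0.070 a -0.062 | tip r 0.065 a -0.004 | 
t3 r 0.063 a 0.236 | t3 r 0.060 a 0.321 | 
t6 r 0.062 a 0.519 | t6 r 0.060 a 0.618 | 
pr1 r 0.056 a 0.807 | pr1 r 0.056 a 0.919 | 
pr1o r 0.086 a 0.904 | pr1o r 0.087 a 0.977 | 
t12 r 0.058 a 1.078 | t12 r 0.059 a 1.183 | 
pr2 r 0.055 a 1.396 | pr2 r 0.058 a 1.491 | 
pr2o r 0.085 a 1.435 | pr2o r 0.088 a 1.496 | 
t18 r 0.054 a 1.661 | t18 r 0.058 a 1.738 | 
t21 r 0.053 a 1.969 | t21 r 0.059 a 2.018 |
```

```bash
cat > go.py <<'E'
import sys
from h import *
from scipy.spatial.transform import Rotation as Ro
d=np.load("scale.npz");O,R,yaw=d["O"],d["R"],float(d["yaw"])
def go(sx,sy,z,hd=np.degrees(yaw)+90):
    s=bot.read_state();p=s["tcp_pos"];M=Ro.from_euler("xyz",s["tcp_rot"],degrees=True).as_matrix()
    tgt=np.r_[O+R@[sx,sy],z];off=M.T@(tgt-p)/.5
    h=np.degrees(np.arctan2(M[1,0],M[0,0]));dy=(hd-h+180)%360-180
    print("t",round(s["t"],2),"now scale",np.round(R.T@(p[:2]-O),4),"z",round(p[2],4),"head",round(h,2),"F",np.round(s["wrist_force"],1))
    print("world tgt",np.round(tgt,3),"offset",np.round(off,4),"roll",round(-dy/90,4))
if __name__=="__main__": go(*map(float,sys.argv[1:4]))
E
python3 go.py -.135 .081 .2
```

```text
t 0.1 now scale [-0.2641  0.4831] z 0.2179 head 74.02 F [-0.  -0.1 -0.8]
world tgt [0.422 0.204 0.2  ] offset [-0.4743  0.0364 -0.6987] roll -0.4226
```

Emit:
{"name": "play_rows", "arguments": {
  "commands": [
    {"offset": [-0.04,0.0,-0.06],"roll": -0.05},
    {"offset": [-0.12,0.0,-0.17],"roll": -0.12},
    {"offset": [-0.18,0.0,-0.26],"roll": -0.2},
    {"offset": [-0.22,0.0,-0.33],"roll": -0.27},
    {"offset": [-0.27,0.0,-0.4],"roll": -0.35},
    {"offset": [-0.31,0.0,-0.46],"roll": -0.42},
    {"offset": [-0.36,0.0,-0.53],"roll": -0.4226},
    {"offset": [-0.41,0.01,-0.6],"roll": -0.4226},
    {"offset": [-0.45,0.02,-0.66],"roll": -0.4226},
    {"offset": [-0.474,0.036,-0.699],"roll": -0.4226}
  ],
  "fingers": 1
}}

```text
t: 0.93
tcp_pos: [0.3996, 0.2299, 0.2063]
tcp_rot: [-90.0, 0.1, 112.1]
wrist_force: [0.8, -0.1, -0.2]
finger_gap: 0.0307
```

```bash
python3 go.py -.135 .081 .087; python3 -c "
from plant import bot;print(bot.read_state()['finger_gap'])"
```

```text
t 0.93 now scale [-0.1458  0.1132] z 0.2063 head 112.07 F [ 0.8 -0.1 -0.2]
world tgt [0.422 0.204 0.087] offset [-0.0641  0.2387 -0.0215] roll 0.0001
0.03073791004908921
```

Emit:
{"name": "play_rows", "arguments": {
  "commands": [
    {"offset": [-0.04,0.02,-0.015]},
    {"offset": [-0.064,0.06,-0.0215]},
    {"offset": [-0.064,0.12,-0.0215]},
    {"offset": [-0.064,0.18,-0.0215]},
    {"offset": [-0.064,0.22,-0.0215]},
    {"offset": [-0.064,0.238,-0.0215]},
    {"offset": [-0.064,0.238,-0.0215]},
    {"offset": [-0.064,0.238,-0.0215]}
  ],
  "fingers": 1
}}

```text
invalid input at $.commands[0]: expected keys offset, roll
```

```bash
python3 go.py .005 .081 .087; python3 -c "
from plant import bot;import cv2;print(bot.read_state()['finger_gap'])
for n in ('side','top'):
    cv2.imwrite(f'pics/{n}1.png',bot.snapshot(n)[:,:,::-1])
import numpy as np
a=cv2.imread('pics/side1.png')[185:325,200:340];b=cv2.imread('pics/top1.png')[90:290,140:340]
cv2.imwrite('pics/b1.png',np.hstack([cv2.resize(a,(400,400)),cv2.resize(b,(400,400))]))"
```

```text
t 0.93 now scale [-0.1458  0.1132] z 0.2063 head 112.07 F [ 0.8 -0.1 -0.2]
world tgt [0.551 0.257 0.087] offset [-0.0642  0.2387 -0.3015] roll 0.0001
0.03073791004908921
```

View pics/b1.png

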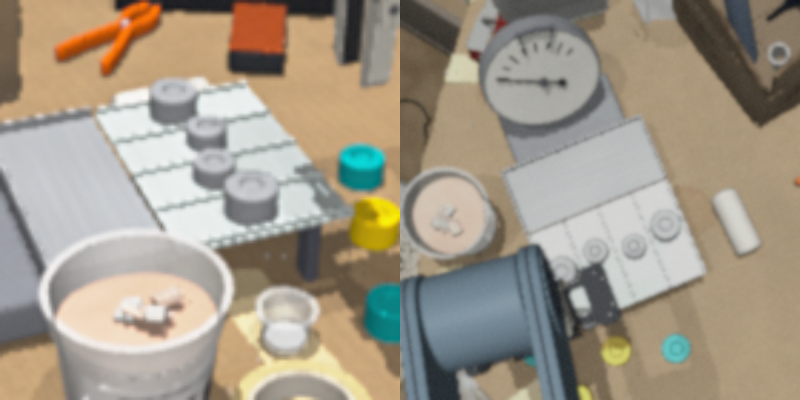

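The move was refused because the rows lacked "roll". The arm is still above the shelf, with its tool over the left lane in the top view. I'll re-measure and send it again.

```bash
python3 go.py -.135 .081 .087
```

```text
t 1.03 now scale [-0.1449  0.1098] z 0.2049 head 111.67 F [0.  0.  0.2]
world tgt [0.422 0.204 0.087] offset [-0.0566  0.236  -0.0207] roll -0.0043
```

Emit:
{"name": "play_rows", "arguments": {
  "commands": [
    {"offset": [-0.04,0.02,-0.015],"roll": -0.004},
    {"offset": [-0.057,0.06,-0.0205],"roll": -0.004},
    {"offset": [-0.057,0.12,-0.0205],"roll": -0.004},
    {"offset": [-0.057,0.18,-0.0205],"roll": -0.004},
    {"offset": [-0.057,0.22,-0.0205],"roll": -0.004},
    {"offset": [-0.057,0.236,-0.0205],"roll": -0.004},
    {"offset": [-0.057,0.236,-0.0205],"roll": -0.004},
    {"offset": [-0.057,0.236,-0.0205],"roll": -0.004}
  ],
  "fingers": 1
}}

```text
t: 1.7
tcp_pos: [0.4216, 0.2045, 0.0873]
tcp_rot: [-89.9, 0.2, 112.1]
wrist_force: [-0.0, -0.4, -0.0]
finger_gap: 0.0004
```

```bash
python3 go.py .005 .081 .087; python3 -c "
from plant import bot;import cv2;print(bot.read_state()['finger_gap'])
for n in ('side','top'):
    cv2.imwrite(f'pics/{n}1.png',bot.snapshot(n)[:,:,::-1])
import numpy as np
a=cv2.imread('pics/side1.png')[185:325,200:340];b=cv2.imread('pics/top1.png')[90:290,140:340]
cv2.imwrite('pics/b2.png',np.hstack([cv2.resize(a,(400,400)),cv2.resize(b,(400,400))]))"; python3 go.py .005 .081 .087
```

```text
t 1.7 now scale [-0.135   0.0813] z 0.0873 head 112.06 F [-0.  -0.4 -0. ]
world tgt [0.551 0.257 0.087] offset [-0.0006  0.     -0.2799] roll 0.0
0.00039143864204653245
t 1.8 now scale [-0.1339  0.081 ] z 0.0884 head 112.05 F [ 0.2 -0.3  0.1]
world tgt [0.551 0.257 0.087] offset [ 1.000e-04  2.800e-03 -2.779e-01] roll -0.0
```

View pics/b2.png

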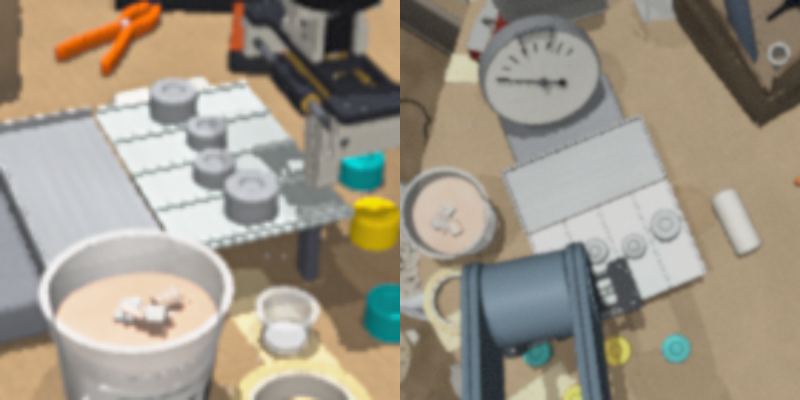

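Emit:
{"name": "play_rows", "arguments": {
  "commands": [
    {"offset": [0,0.001,-0.025],"roll": 0},
    {"offset": [0,0.001,-0.05],"roll": 0},
    {"offset": [0,0.001,-0.07],"roll": 0},
    {"offset": [0,0.001,-0.087],"roll": 0},
    {"offset": [0,0.001,-0.104],"roll": 0},
    {"offset": [0,0.001,-0.121],"roll": 0},
    {"offset": [0,0.001,-0.138],"roll": 0},
    {"offset": [0,0.001,-0.155],"roll": 0},
    {"offset": [0,0.001,-0.172],"roll": 0},
    {"offset": [0,0.001,-0.185],"roll": 0}
  ],
  "fingers": 1
}}

```text
t: 2.63
tcp_pos: [0.5083, 0.2394, 0.0885]
tcp_rot: [-90.0, 0.2, 112.1]
wrist_force: [-5.6, -2.3, 4.1]
finger_gap: 0.0005
```

```bash
python3 go.py .006 .081 .087; python3 -c "
from plant import bot;import cv2
for n in ('side',):
    cv2.imwrite(f'pics/{n}2.png',cv2.resize(bot.snapshot(n)[185:325,170:350,::-1],None,fx=3,fy=3))
"; python3 go.py .006 .081 .087
```

```text
t 2.63 now scale [-0.0415  0.0811] z 0.0885 head 112.07 F [-5.6 -2.3  4.1]
world tgt [0.552 0.257 0.087] offset [-0.0003  0.003  -0.095 ] roll 0.0001
t 2.68 now scale [-0.0398  0.0809] z 0.0886 head 112.06 F [-0.7 -0.5  1.3]
world tgt [0.552 0.257 0.087] offset [ 0.0001  0.0033 -0.0917] roll 0.0
```

View pics/side2.png

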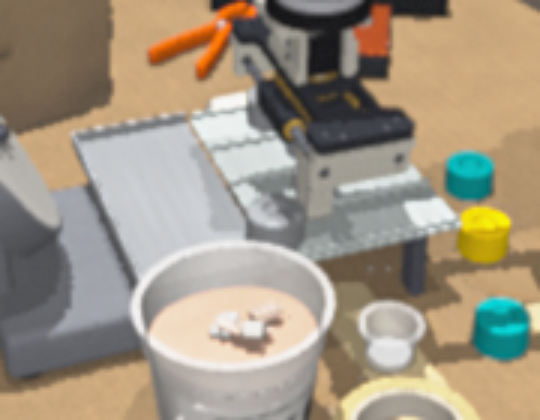

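Emit:
{"name": "play_rows", "arguments": {
  "commands": [
    {"offset": [0,0.001,-0.012],"roll": 0},
    {"offset": [0,0.001,-0.024],"roll": 0},
    {"offset": [0,0.001,-0.036],"roll": 0},
    {"offset": [0,0.001,-0.048],"roll": 0},
    {"offset": [0,0.001,-0.06],"roll": 0},
    {"offset": [0,0.001,-0.07],"roll": 0},
    {"offset": [0,0.001,-0.08],"roll": 0},
    {"offset": [0,0.001,-0.088],"roll": 0},
    {"offset": [0,0.001,-0.092],"roll": 0},
    {"offset": [0,0.001,-0.092],"roll": 0}
  ],
  "fingers": 1
}}

```text
t: 3.52
tcp_pos: [0.5531, 0.2573, 0.088]
tcp_rot: [-90.1, 0.2, 112.1]
wrist_force: [-0.6, -0.8, -1.3]
finger_gap: 0.0005
```

```bash
python3 go.py -.03 .081 .135; python3 -c "
from plant import bot;import cv2
for n in ('side',):
    cv2.imwrite(f'pics/{n}3.png',cv2.resize(bot.snapshot(n)[185:325,130:350,::-1],None,fx=3,fy=3))
"; python3 go.py -.03 .081 .135
```

```text
t 3.52 now scale [0.0067 0.0809] z 0.088 head 112.05 F [-0.6 -0.8 -1.3]
world tgt [0.519 0.244 0.135] offset [-0.0001 -0.0941  0.0732] roll -0.0
t 3.57 now scale [0.0064 0.0809] z 0.088 head 112.05 F [-0.7  0.1 -0.7]
world tgt [0.519 0.244 0.135] offset [-0.0002 -0.0941  0.0726] roll -0.0
```

View pics/side3.png

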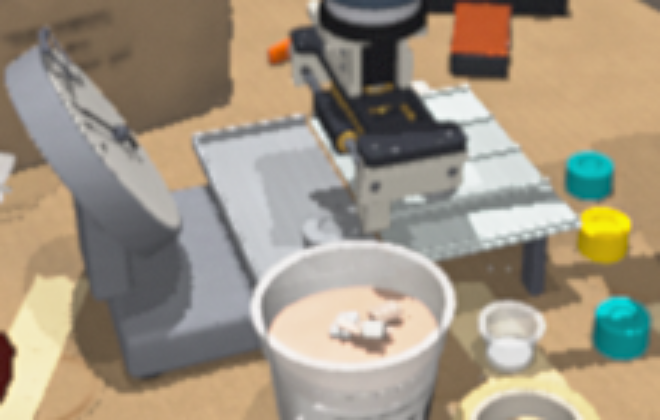

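Emit:
{"name": "play_rows", "arguments": {
  "commands": [
    {"offset": [0,0,0.03],"roll": 0},
    {"offset": [0,-0.03,0.07],"roll": 0},
    {"offset": [0,-0.08,0.12],"roll": 0},
    {"offset": [0.0,-0.13,0.17],"roll": 0},
    {"offset": [0.0,-0.13,0.22],"roll": 0},
    {"offset": [0.0,-0.13,0.26],"roll": 0},
    {"offset": [-0.05,-0.13,0.27],"roll": 0},
    {"offset": [-0.12,-0.13,0.27],"roll": 0},
    {"offset": [-0.19,-0.13,0.27],"roll": 0},
    {"offset": [-0.25,-0.13,0.27],"roll": 0}
  ],
  "fingers": 1
}}

```text
t: 4.4
tcp_pos: [0.4755, 0.0892, 0.1542]
tcp_rot: [-90.3, 0.3, 112.1]
wrist_force: [0.6, -1.3, -0.3]
finger_gap: 0.0005
```

```bash
python3 -c "
from plant import bot;import cv2,numpy as np
t=bot.snapshot('top')[:,:,::-1];s=bot.snapshot('side')[:,:,::-1]
cv2.imwrite('pics/top4.png',t);cv2.imwrite('pics/side4.png',s)
a=cv2.resize(t[95:235,160:260],(400,560),interpolation=cv2.INTER_CUBIC);b=cv2.resize(s[185:325,130:230],(400,560),interpolation=cv2.INTER_CUBIC)
cv2.imwrite('pics/b4.png',np.hstack([a,b]))
"; python3 go.py -.125 -.080 .087
```

```text
t 4.5 now scale [-0.1278 -0.0481] z 0.1541 head 111.82 F [-0.5  0.4  1.3]
world tgt [0.491 0.059 0.087] offset [-0.063   0.1346 -0.0052] roll -0.0026
```

View pics/b4.png

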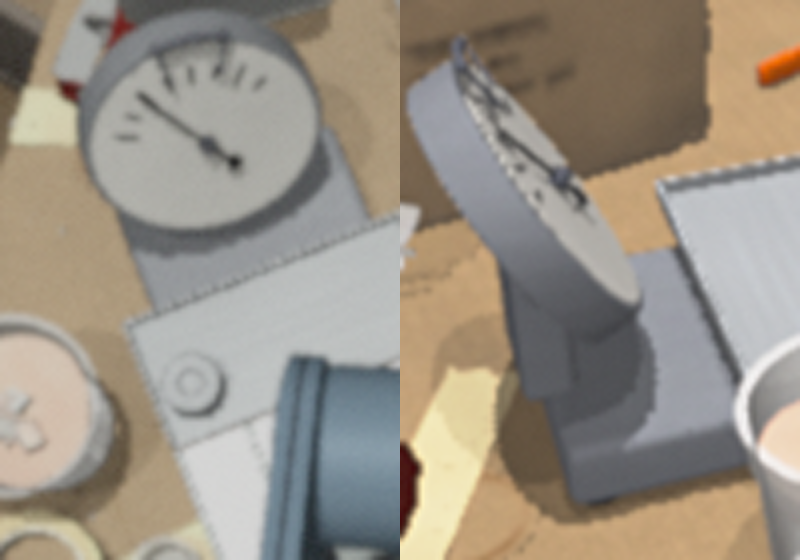

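```bash
cat > ang.py <<'E'
import sys,io,contextlib
with contextlib.redirect_stdout(io.StringIO()): from m import *
nrm=np.cos(th)*-ex+np.sin(th)*ez
c=bot.get_calibration("top");T=c["world_from_camera"]
def q(u,v):
    d=T[:3,:3]@np.linalg.solve(c["camera_matrix"],[u,v,1.]);o=T[:3,3]
    w=o+d*(nrm@(C3-o))/(nrm@d)-C3;return np.array([w@up,w@ey])
def A(piv,tip):
    w=q(*tip)-q(*piv);return np.hypot(*w),np.pi/3-np.arctan2(w[1],w[0])
E
python3 - <<'E'
from ang import *
f=lambda u,v:(u/4+160-.4,v/4+95-.4)
pv=f(208,146)
for n,p in dict(tip=(140,95),tail=(236,162),pr1=(168,88),t12=(192,76),pr2=(218,72),t18=(241,76),t21=(260,82),t3=(127,120),t0=(125,137)).items(): print(n,np.round(A(pv,f(*p)),3))
E
```

```text
tip [0.067 0.62 ]
tail [0.026 3.646]
pr1 [0.059 0.896]
t12 [0.061 1.194]
pr2 [0.062 1.481]
t18 [0.06  1.751]
t21 [0.061 1.994]
t3 [0.062 0.294]
t0 [0.059 0.067]
```

The top view shows the large slug flat on the pan at about crop pixel (192,385). The needle reads about 0.61 rad, and the prongs stand at about 0.90 and 1.48, so the middle is about 1.19. The second large slug should bring the needle to about 1.23.

Emit:
{"name": "play_rows", "arguments": {
  "commands": [
    {"offset": [-0.04,0,-0.005],"roll": -0.002},
    {"offset": [-0.063,0.03,-0.005],"roll": -0.002},
    {"offset": [-0.063,0.07,-0.005],"roll": -0.002},
    {"offset": [-0.063,0.11,-0.005],"roll": -0.002},
    {"offset": [-0.063,0.133,-0.005],"roll": -0.002},
    {"offset": [-0.063,0.133,-0.005],"roll": -0.002},
    {"offset": [-0.063,0.133,-0.005],"roll": -0.002}
  ],
  "fingers": 1
}}

```text
t: 5.08
tcp_pos: [0.4911, 0.0592, 0.0877]
tcp_rot: [-90.2, 0.3, 112.0]
wrist_force: [0.5, -0.1, 0.5]
finger_gap: 0.0001
```

```bash
python3 -c "
from plant import bot;import cv2,numpy as np
s=bot.snapshot('side')[:,:,::-1]
cv2.imwrite('pics/side5.png',cv2.resize(s[185:325,170:350],None,fx=3,fy=3))
"; python3 go.py .006 -.080 .088
```

```text
t 5.13 now scale [-0.1245 -0.0798] z 0.0885 head 112.02 F [ 0.6 -0.3 -0.1]
world tgt [0.613 0.108 0.088] offset [-0.0003  0.0025 -0.261 ] roll -0.0004
```

View pics/side5.png

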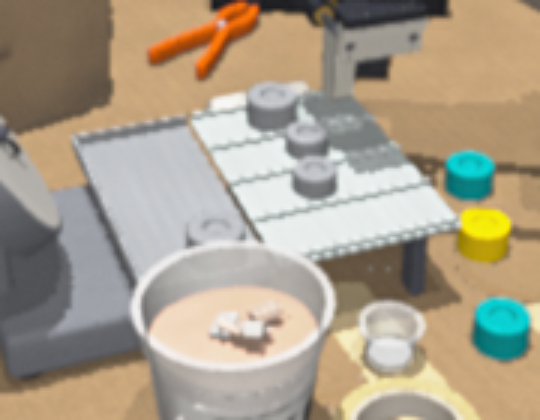

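Emit:
{"name": "play_rows", "arguments": {
  "commands": [
    {"offset": [0,0.002,-0.025],"roll": 0},
    {"offset": [0,0.002,-0.045],"roll": 0},
    {"offset": [0,0.002,-0.06],"roll": 0},
    {"offset": [0,0.002,-0.077],"roll": 0},
    {"offset": [0,0.002,-0.094],"roll": 0},
    {"offset": [0,0.002,-0.11],"roll": 0},
    {"offset": [0,0.002,-0.126],"roll": 0},
    {"offset": [0,0.002,-0.142],"roll": 0},
    {"offset": [0,0.002,-0.158],"roll": 0},
    {"offset": [0,0.002,-0.17],"roll": 0}
  ],
  "fingers": 1
}}

```text
t: 5.97
tcp_pos: [0.5704, 0.0911, 0.0885]
tcp_rot: [-90.2, 0.4, 112.1]
wrist_force: [-5.3, -2.2, 4.2]
finger_gap: 0.0007
```

```bash
python3 go.py .007 -.080 .088
```

```text
t 5.97 now scale [-0.0397 -0.0796] z 0.0885 head 112.05 F [-5.3 -2.2  4.2]
world tgt [0.614 0.108 0.088] offset [-0.0007  0.0014 -0.0933] roll -0.0
```

Emit:
{"name": "play_rows", "arguments": {
  "commands": [
    {"offset": [0,0.001,-0.012],"roll": 0},
    {"offset": [0,0.001,-0.024],"roll": 0},
    {"offset": [0,0.001,-0.036],"roll": 0},
    {"offset": [0,0.001,-0.048],"roll": 0},
    {"offset": [0,0.001,-0.06],"roll": 0},
    {"offset": [0,0.001,-0.07],"roll": 0},
    {"offset": [0,0.001,-0.08],"roll": 0},
    {"offset": [0,0.001,-0.088],"roll": 0},
    {"offset": [0,0.001,-0.093],"roll": 0},
    {"offset": [0,0.001,-0.093],"roll": 0}
  ],
  "fingers": 1
}}

```text
t: 6.8
tcp_pos: [0.6141, 0.1088, 0.088]
tcp_rot: [-90.3, 0.4, 112.1]
wrist_force: [-0.9, -0.4, -1.0]
finger_gap: 0.0005
```

```bash
python3 go.py .007 -.080 .088;python3 -c "
from plant import bot;import cv2,numpy as np
s=bot.snapshot('side')[:,:,::-1]
cv2.imwrite('pics/side6.png',cv2.resize(s[185:325,130:350],None,fx=3,fy=3))
"
```

```text
t 6.8 now scale [ 0.0075 -0.0796] z 0.088 head 112.06 F [-0.9 -0.4 -1. ]
world tgt [0.614 0.108 0.088] offset [-0.0007  0.      0.001 ] roll 0.0
```

View pics/side6.png

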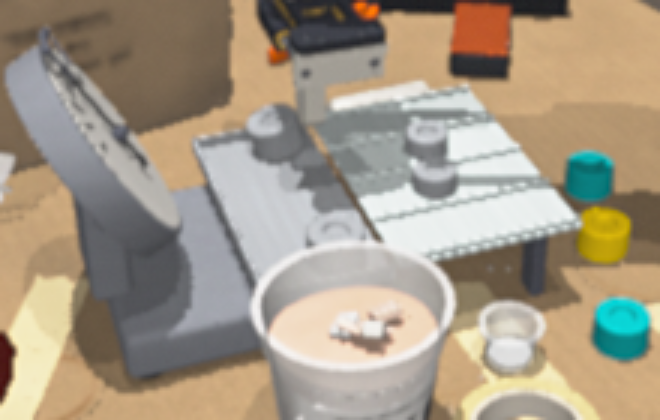

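Emit:
{"name": "play_rows", "arguments": {
  "commands": [
    {"offset": [0,0,0.03],"roll": 0},
    {"offset": [0,-0.03,0.08],"roll": 0},
    {"offset": [0,-0.08,0.14],"roll": 0},
    {"offset": [0.0,-0.13,0.2],"roll": 0},
    {"offset": [0.0,-0.18,0.26],"roll": 0},
    {"offset": [-0.05,-0.2,0.32],"roll": 0},
    {"offset": [-0.1,-0.2,0.36],"roll": 0},
    {"offset": [-0.15,-0.2,0.36],"roll": 0},
    {"offset": [-0.15,-0.2,0.36],"roll": 0}
  ],
  "fingers": 1
}}

```text
t: 7.6
tcp_pos: [0.4763, -0.0319, 0.1893]
tcp_rot: [-90.5, 0.7, 111.9]
wrist_force: [0.4, -1.4, -0.0]
finger_gap: 0.0008
```

```bash
python3 -c "
from plant import bot;import cv2,numpy as np
t=bot.snapshot('top')[:,:,::-1];s=bot.snapshot('side')[:,:,::-1]
cv2.imwrite('pics/top7.png',t);cv2.imwrite('pics/side7.png',s)
a=cv2.resize(t[95:235,160:280],(400,467),interpolation=cv2.INTER_CUBIC);b=cv2.resize(s[195:315,180:283],(400,467),interpolation=cv2.INTER_CUBIC)
cv2.imwrite('pics/b7.png',np.hstack([a,b]))
"; python3 go.py -.125 -.080 .087
```

```text
t 7.7 now scale [-0.173  -0.1549] z 0.1883 head 111.92 F [-0.3 -0.   0.4]
world tgt [0.491 0.059 0.087] offset [ 0.1515  0.202  -0.0943] roll -0.0015
```

View pics/b7.png

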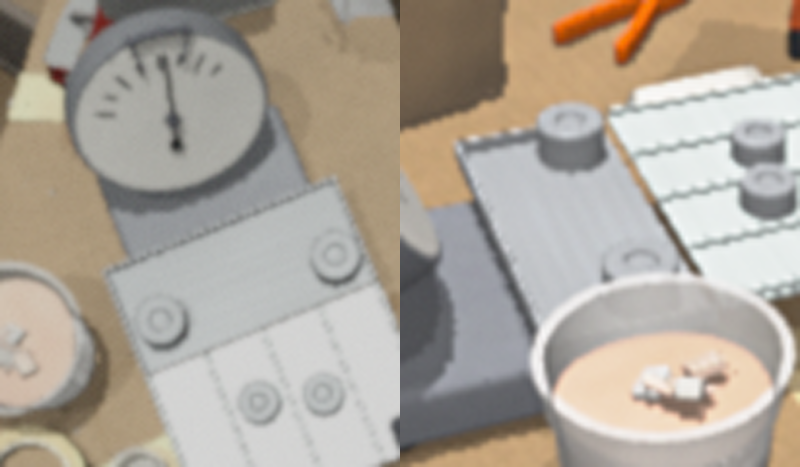

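Run:
```python
from ang import *
t=bot.snapshot('top')[:,:,::-1];s=bot.snapshot('side')[:,:,::-1]
a=cv2.resize(t[92:165,170:255],None,fx=7,fy=7,interpolation=cv2.INTER_CUBIC);cv2.imwrite('pics/d8.png',a)
f=lambda u,v:(u*.3+160-.35,v*.3+95-.35)
pv=f(173,121)
for n,p in dict(tip=(163,62),tail=(177,146),pr1=(140,72),pr2=(187,60)).items(): print(n,np.round(A(pv,f(*p)),3))
for n,p in dict(La=(160,320),Lb=(336,255)).items(): print(n,R.T@(ray("top",f(*p),.075-.0085+.028)[:2]-O))
for n,p in dict(Sa=(259,401),Sb=(322,393)).items(): print(n,R.T@(ray("top",f(*p),.095)[:2]-O))
```

```text
tip [0.061 1.239]
tail [ 0.027 -1.896]
pr1 [0.059 0.905]
pr2 [0.061 1.558]
La [0.0349047  0.08165458]
Lb [ 0.03236429 -0.0804723 ]
Sa [-0.06229867  0.02723021]
Sb [-0.07570458 -0.02554507]
```

View pics/d8.png

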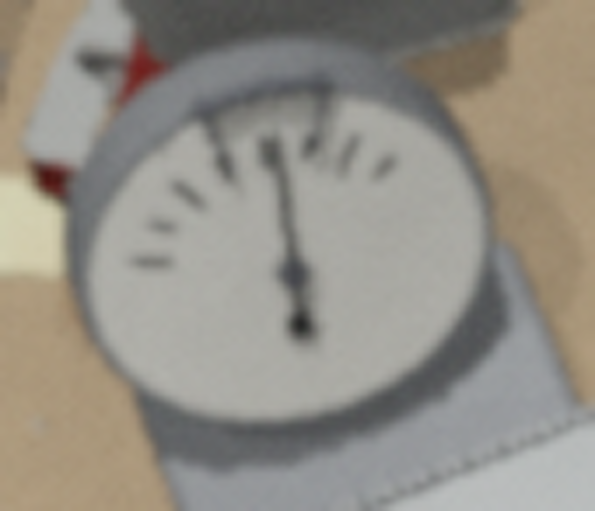

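The needle tip, at crop pixel (275,150), stands midway between the prongs at (228,170) and (315,150). Both large slugs lie flat on the pan, spanning x 10 to 57 mm, and the small ones have not moved. I'm handing in.

```bash
python3 -c "
from plant import bot;print(bot.close_job())"
```

```text
the job is handed in; nothing more can be done
None
```

The scale is at its set weight, and I handed the job in at about 8 s of the 61 s allowed. I pushed both large slugs along their outer lanes onto the pan with the shut fingers and left both small slugs on the shelf.

- **Needle:** it read about 0.61 rad after the first large slug and about 1.24 rad at rest after the second. The prongs measure about 0.9 and 1.5 rad, so it stands about midway between them. The bracket did not move visibly.
- **Slugs:** both large ones lie flat on the pan, from about 10 to 57 mm past the shelf edge (the pan runs 2 to 102 mm). The small ones are within 1 mm of where they started.
- **Rest of the scene:** the arm was clear of everything at the end, and the wrist force readings I took never passed about 8 N. I did not measure the cup, roller and sanding block at the end; the tool did not go near them.
- **Refused move:** one move call was rejected because it lacked a required value. Nothing moved, and I sent it again.
- **Disagreement:** my computed position for the dial was 1 to 2 pixels off in the picture, so I measured the angles from the needle's visible pivot. They are good to about 0.05 rad.

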